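# Roll the jar label to the lens and take its photo

## Robot

A 6-joint arm with a two-finger parallel gripper is mounted at the origin on the work surface. World frame = base frame: x ahead of the robot, y to its left, z up, the work surface at z = 0. Lengths are in m, angles in rad, forces in N, time in s.
With the tool pointing down it reaches from about 0.375 to 0.925 m from the base axis. Payload 5.7 kg.
Tool frame: the origin (TCP) lies at the very end of the fingers, on their centre line; the grasp point (between the pads) lies 19 mm behind it (ctrl.grasp_offset is the z of the grasp point in the tool frame, in m); z points along the fingers, y is the direction in which the jaws open and shut (so a half turn about z gives the same grasp; the last joint's range is limited). The gripper opens to 88 mm and grips with 3 to 60 N. Pads are 20 mm wide; open, the fingers measure 115 mm over their backs; the gripper's body (75 mm by 178 mm) begins 61 mm behind the grasp point.
Start: joints at [1.203, 0.359, 1.51, -0, 1.272, -0.115], TCP at [0.15, 0.581, 0.223] pointing down, gripper open.
Joint ranges: [-2.97, 2.97], [-1.01, 2.36], [0.21, 2.38], [-0.96, 4.11], [0.2, 2.71], [-2.98, 2.98]. Speed limits (rad/s): [2.39, 2.39, 3.14, 3.14, 3.14, 3.14].

## Interface

Orientations are given as a rotation vector (axis times angle).
In Python, from station import ctrl gives the robot as it stands. The module is installed in compiled form; this text tells all that it offers.
- The arm moves only by the shell command python3 -m inch 'ROWS' [OPENING]. ROWS is text: rows parted by semicolons, each of 4 numbers parted by spaces: the shift along the world's x, y, z in units of 40 cm (1.0 is 40 cm), then the turn about the world's z in units of 30 degrees (1.0 is 30 degrees). A call has 1 to 12 rows; each row shifts and turns the commanded pose from where the row before left it; what a row does not reach is not made up. A row lasts 1/12 s, in which the tool goes at most 41.7 mm and 7.16 degrees, less where a joint would pass 70% of its speed; a pose out of reach is approached as far as the arm can. A call with a number of a shift or a turn outside -1 to 1 is refused whole. A call with a gripper value outside its range is refused whole. OPENING is the opening, from 0 (shut) to 1 (fully open), set as the call begins (- or left out, the last holds). The fingers move at their own pace and stop on an object; the grip force is fixed at half the most. Time passes only in rows, so rows that do not move let the fingers close. It gives the time, the measured TCP pose, the force and the opening at its end, in the units of the state.
- ctrl.sense(): the state, without advancing time (a new reading comes with each control period).
- ctrl.snapshot(name): name is "side" or "top" or "wrist"; returns the picture (480x640x3 uint8, blue, green, red); there is no depth.
- ctrl.camera_model(name): a dict with "mtx" (3x3 intrinsics, pixels), "T" (4x4, takes a point from camera to world coordinates); the wrist camera has in their place "hand_eye" (4x4, takes a point from camera to tool coordinates, whose origin is the TCP and whose axes are the flange's). Camera axes: x right, y down, z forward; pixel columns grow to the right and rows downward; lengths in m; the calibration is good to about 2 mm. The wrist camera is an equidistant fisheye: a pixel r from the principal point sees the ray r / f radians off the axis. A picture is of the moment at which its call begins: read the wrist's pose just before it. camera_model takes no time and is no camera call.
- ctrl.job_done(): hands the job in, once; it reports no verdict.
Trained networks look in the newest picture that a camera, given by its name, has taken for a name from the list of things; names that differ only in an ending like _2 or _b are one class to them, and where a whole thing is asked for, a point or a joint stands for the part that bears it (a point fixed in the world has none). Each returns a list of dicts, best first, with "conf" (0 to 1); they miss things now and then, are a little off and sometimes report something else, mostly with a low value. They report only what shows in the picture. A call takes as long as a camera call.
- ctrl.search_frame(camera, label): "uv" ([column, row] in pixels, amid what is visible of it).
- ctrl.landmark_of(camera, label): "uv" ([column, row] in pixels: a listed point, or the origin of a listed thing).
The state is a dict: "time": time; "joints": joint angles; "dq": joint speeds; "joint_torque": joint torques, N m; "eef_pos": TCP position; "ee_rot": TCP orientation; "contact_force": force on the tool from outside, world axes, zero at the start; "torque": the same for the moment, N m; "grip_width": opening from 0.0 (shut) to 1.0 (fully open).
Only numpy, scipy, OpenCV 4.12 (cv2) and the standard library are available. Lean on these libraries where they do the work, as an engineer would, in place of code of your own. Each camera call takes 0.05 s, during which the arm holds its last target.

## Task

I want a photo of the jar: pick the whisk up from in front of the camera and lay it flat across the spoon rest, its middle over the dish, and roll the jar round on its turntable with a fingertip until its label squarely faces the camera lens. Only then press the round button of the shutter release down to its halfway stop, keep it there for about a second to focus, press it fully down and let it go. Leave the jar standing on its turntable, do not bump the camera or the light panel's stand, and leave the squeezer and the griddle pan where they are.

Things in the scene. Friction and masses are not known exactly. Their poses are not given: they have to be found in the camera images.
- jar: Sealed amber glass jar, steel screw lid, loose on the turntable: plain cylinder of diameter 96 mm (too wide to grip) up to 112 mm, lid diameter 92 mm from 128 to 150 mm, 0.4 to 0.85 kg. Origin: centre of its underside, z up. +x points out through the middle of its label, a white paper 62 x 68 mm on the side; a 16 mm paper strip runs from the label over the lid to its middle.
- stand: Fixed photo stand. Origin on the counter on the turntable's axis, z up. Round housing, radius 66 mm, 16 mm high, on a 150 mm square foot plate 6 mm thick (tongue to x = 135 mm). Its -x side, towards the robot, is open. Upright post of radius 8 mm, 241 mm high, at x = +118 mm carries an arm bar (226 to 241 mm high) with the light panel. A finger must come in tilted under the panel.
- panel (a point): Centre of the underside of the stand's clear round light panel, straight above the turntable's axis, 220 mm above the counter; the panel has a radius of 86 mm and is 12 mm thick.
- platter (a joint): Turning angle (rad) of the white platter in the stand that carries the jar, growing anticlockwise from above: no limits, rubbing moment 0.025 N m, stays where left, so a light fingertip rubbing along the jar's side turns jar and platter together. Its floor is 14 mm above the counter; its lip, inner radius 51 mm, top 20 mm above the counter, keeps the jar centred to about 3 mm.
- camera: Fixed camera on a round foot (radius 45 mm): black body 118 mm wide, 45 mm deep, from 63 to 133 mm high with a hump up to 147 mm. Origin on the counter below the body's middle, z up; the lens points along its -x axis, towards the jar.
- lens (a point): Middle of the camera lens's front glass, 65 mm from the camera's origin along its -x axis, 98 mm above the counter. The label faces the lens when this point lies straight along the jar's +x axis.
- whisk: Loose flat steel whisk, 0.12 kg, 195 mm long, lying flat. Origin under its middle, on the underside, z up, x along its length: straight round handle of diameter 20 mm, axis 10 mm above the underside, from x = -95 mm to +5 mm; then flat wire loops up to x = +103 mm, 66 mm wide overall, 6 mm thick. Lies between jar and camera.
- whisk_grip (a point): Point on the middle of the whisk's handle (its balance point is 28 mm from the origin along -x), 55 mm from the whisk's origin along -x and 10 mm above the underside: the place to grip it.
- rest: Loose white ceramic spoon rest, 0.45 kg: round dish of outer radius 65 mm at the rim, rim 14 mm high, inside floor 5 mm high, with a tongue out to 95 mm along its -x. Origin at the centre of the dish's underside, z up.
- release: Fixed table-top shutter release: grey box 115 x 80 mm (x, y), top 32 mm above the counter, round black button of diameter 36 mm in the middle of its top. Origin at the centre of its underside, z up.
- shutter_top (a point): Middle of the button's top face, 50 mm above the counter at rest; it moves down with the button.
- shutter (a joint): Travel of the two-stage button in m: 0 at rest; pushing takes 1 N rising to 3 N at the halfway stop at 0.006, where the force needed jumps to 9 N; beyond it rises to about 13 N at the end, 0.012. It springs back when let go.
- squeezer: Bystander: loose white plastic lemon squeezer with a lever press, 0.7 kg, base 150 x 100 mm, up to 191 mm high, lever reaching 96 mm from the origin along its -x. Origin at the centre of its underside.
- griddle: Bystander: loose square dark griddle pan, 200 x 200 mm, 32 mm high, 1.3 kg, handle reaching 227 mm from the origin along its +y. Origin at the centre of its underside.

How it is judged:
On the way, in this order (a step that is already met when the one before it is completed fails the run):
1. the jar's label faces the camera lens, to about 11 degrees (x of lens in the frame of jar above 0.1 m and y of lens in the frame of jar between -0.05 and 0.05 m and angle between jar's own z axis and vertical below 0.1 rad and horizontal distance between jar and stand below 0.012 m and height (world z) of jar below 0.022 m and angular speed of jar below 0.15 rad/s), for 0.2 s.
2. with the label facing the lens and the whisk lying on the spoon rest, the button is held at its halfway stop (4 to 8 mm) for half a second (x of lens in the frame of jar above 0.1 m and y of lens in the frame of jar between -0.05 and 0.05 m and horizontal distance between whisk and rest below 0.06 m and contact force between whisk and rest above 0.2 N and height (world z) of whisk below 0.035 m and angle between whisk's own z axis and vertical below 0.3 rad and linear speed of whisk below 0.03 m/s and value of joint shutter between 0.004 and 0.008 m), for 0.5 s.
3. the button is pressed fully down (over 10 mm) (x of lens in the frame of jar above 0.1 m and y of lens in the frame of jar between -0.05 and 0.05 m and horizontal distance between whisk and rest below 0.06 m and contact force between whisk and rest above 0.2 N and height (world z) of whisk below 0.035 m and angle between whisk's own z axis and vertical below 0.3 rad and linear speed of whisk below 0.03 m/s and value of joint shutter above 0.01 m), for 0.05 s.
At the end, for the whole second after the job is handed in: The label faces the lens (lens within 50 mm sideways of the jar's label axis, about 11 degrees); the jar stands upright and still on the platter; the whisk lies at rest across the spoon rest, its middle within 60 mm of the dish's centre; the button has come back up (all of step 1 and horizontal distance between whisk and rest below 0.06 m and contact force between whisk and rest above 0.2 N and height (world z) of whisk below 0.035 m and angle between whisk's own z axis and vertical below 0.3 rad and linear speed of whisk below 0.03 m/s and value of joint shutter below 0.002 m); the robot touches nothing.
It fails at once if the shutter is pressed fully before the label faces the lens and the whisk is on the spoon rest (value of joint shutter above 0.01 m and not ((x of lens in the frame of jar above 0.1 m and y of lens in the frame of jar between -0.05 and 0.05 m) and horizontal distance between whisk and rest below 0.06 m)).
It fails at once if the jar is tipped (angle between jar's own z axis and vertical above 0.35 rad).
It fails at once if the camera or the stand is bumped hard (contact force between any of the arm, the fingers and camera above 10 N or contact force between any of the arm, the fingers and stand above 10 N).
It fails at once if the squeezer is moved or tipped (distance of squeezer from where it was at the start of the episode above 0.025 m or angle between squeezer's own z axis and vertical above 0.25 rad).
It fails at once if the griddle pan is moved (distance of griddle from where it was at the start of the episode above 0.025 m).
It also fails if it takes over 72 s, if anything falls off the work surface, if the arm or the gripper's body presses on something with over 40 N, if the wrist force passes 120 N, or if a joint passes its speed limit or range.

## Working session

There is one attempt and no reset: what is moved stays moved. The work goes in short steps, Python scripts to look and compute and a shell command to move; the robot and the scene stay as the last step left them, time stands still between calls to the robot, and variables do not carry over. Pictures are saved under pics/ and viewed, and the job is handed in when it is done.

```bash
mkdir -p pics; ls
cat > h.py <<'E'
import numpy as np,cv2
from station import ctrl
from scipy.spatial.transform import Rotation as R
def snap(n,f):
    im=ctrl.snapshot(n); cv2.imwrite('pics/'+f,im); return im
def ray(cam,uv):
    m=ctrl.camera_model(cam); K=np.array(m['mtx'])
    if cam=='wrist':
        s=ctrl.sense(); T=np.eye(4);T[:3,:3]=R.from_rotvec(s['ee_rot']).as_matrix();T[:3,3]=s['eef_pos'];T=T@np.array(m['hand_eye'])
        x=(uv[0]-K[0,2])/K[0,0];y=(uv[1]-K[1,2])/K[1,1];r=np.hypot(x,y)
        d=np.array([np.sin(r)*x/max(r,1e-9),np.sin(r)*y/max(r,1e-9),np.cos(r)])
    else:
        T=np.array(m['T']);d=np.array([(uv[0]-K[0,2])/K[0,0],(uv[1]-K[1,2])/K[1,1],1.])
    d=T[:3,:3]@d;return T[:3,3],d/np.linalg.norm(d)
def onz(cam,uv,z):
    o,d=ray(cam,uv);return o+d*(z-o[2])/d[2]
def proj(cam,p):
    m=ctrl.camera_model(cam);K=np.array(m['mtx'])
    T=np.array(m['T']);q=np.linalg.inv(T)@np.r_[p,1.]
    q=K@q[:3];return q[:2]/q[2]
E
python3 - <<'E'
from h import *
np.set_printoptions(precision=4,suppress=True)
s=ctrl.sense();print(s)
for c in ['side','top','wrist']:
    snap(c,c+'0.png');m=ctrl.camera_model(c);print(c,m)
    for l,z in [('jar',.014),('stand',0),('camera',0),('lens',.098),('whisk',0),('whisk_grip',.01),('rest',0),('release',0),('shutter_top',.05),('squeezer',0),('griddle',0)]:
        for d in ctrl.landmark_of(c,l)[:2]: print(c,l,np.round(d['conf'],2),np.round(d['uv']),onz(c,d['uv'],z))
E
```

```text
pics
{'time': 0.0, 'joints': array([ 1.2029,  0.3595,  1.5114, -0.    ,  1.2725, -0.1151]), 'dq': array([-0.001 ,  0.0006, -0.0002,  0.0002, -0.001 , -0.0001]), 'joint_torque': array([  0.0015, -51.5381, -27.0732,   0.0675,   0.035 ,  -0.0001]), 'eef_pos': array([0.1498, 0.5803, 0.2218]), 'ee_rot': array([-0.396 , -3.1161,  0.0028]), 'contact_force': array([-0.2578,  0.6141, -0.6903]), 'torque': array([-0.0697,  0.0056, -0.0412]), 'grip_width': 0.9984245551094347}
side {'mtx': array([[437.3569,   0.    , 321.8787],
       [  0.    , 437.3569, 240.0258],
       [  0.    ,   0.    ,   1.    ]]), 'T': array([[ 0.8856, -0.2429,  0.3959,  0.1148],
       [-0.4645, -0.4616,  0.7557, -0.7757],
       [-0.0008, -0.8532, -0.5217,  0.7333],
       [ 0.    ,  0.    ,  0.    ,  1.    ]])}
side jar 0.81 [387. 312.] [ 0.6441 -0.1134  0.014 ]
side stand 0.61 [387. 312.] [ 0.6561 -0.0988  0.    ]
side camera 0.65 [318. 265.] [0.5965 0.167  0.    ]
side lens 0.67 [329. 246.] [0.5992 0.1065 0.098 ]
side lens 0.67 [441. 396.] [ 0.5373 -0.4192  0.098 ]
side whisk 0.74 [326. 293.] [0.5531 0.0391 0.    ]

[... 977 characters left out ...]
 0.7 [181. 318.] [0.4003 0.3396 0.05  ]
top shutter_top 0.47 [487. 232.] [ 0.6103 -0.3551  0.05  ]
top squeezer 0.7 [486. 230.] [ 0.622  -0.3673  0.    ]
top griddle 0.57 [134. 224.] [0.6179 0.473  0.    ]
wrist {'mtx': array([[371.6483,   0.    , 321.7845],
       [  0.    , 371.6483, 236.2144],
       [  0.    ,   0.    ,   1.    ]]), 'hand_eye': array([[-0.0001, -0.9606, -0.278 ,  0.078 ],
       [ 1.    , -0.0002,  0.0002, -0.    ],
       [-0.0003, -0.278 ,  0.9606, -0.1622],
       [ 0.    ,  0.    ,  0.    ,  1.    ]])}
wrist release 0.6 [198. 411.] [0.3912 0.3348 0.    ]
wrist shutter_top 0.8 [188. 435.] [0.3907 0.3347 0.05  ]
wrist squeezer 0.58 [ 11. 477.] [ 0.617  -0.3883  0.    ]
```

View pics/side0.png

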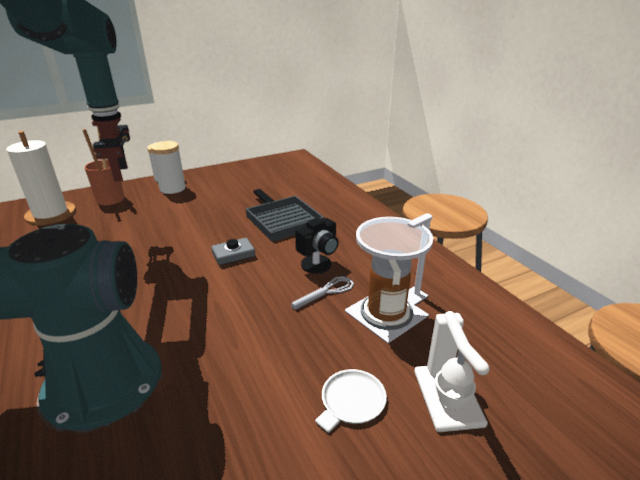

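View pics/top0.png

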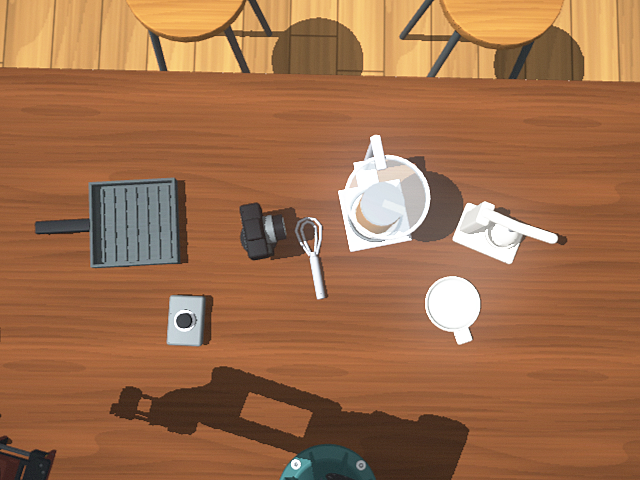

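Run:
```python
import cv2
a=cv2.imread('pics/side0.png')[200:440,230:500];b=cv2.imread('pics/top0.png')[120:320,220:560]
cv2.imwrite('pics/s1.png',cv2.resize(a,None,fx=2.4,fy=2.4,interpolation=2));cv2.imwrite('pics/t1.png',cv2.resize(b,None,fx=2.35,fy=2.35,interpolation=2))
```

```text
(no output)
```

View pics/s1.png

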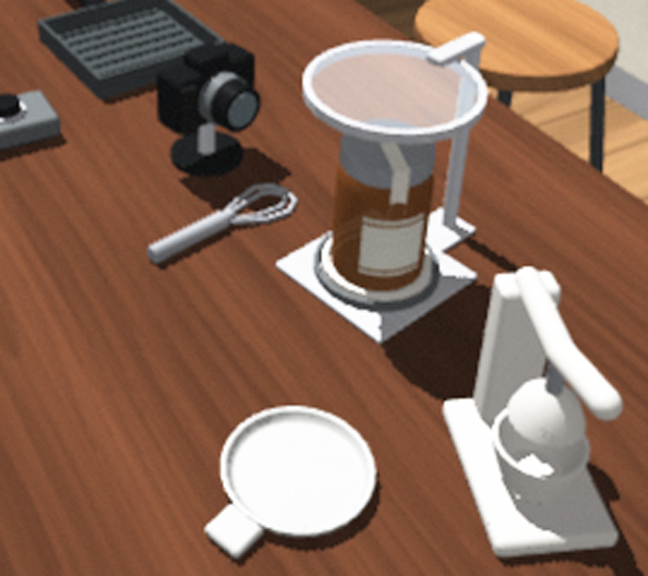

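View pics/t1.png

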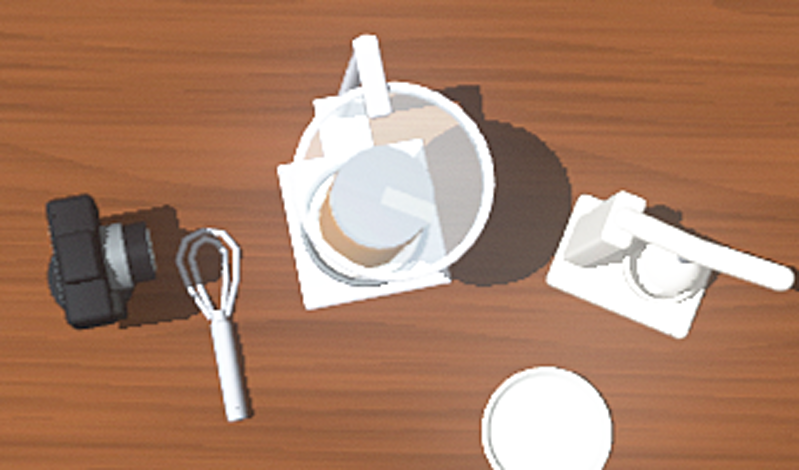

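Run:
```python
from h import *
np.set_printoptions(precision=4,suppress=True)
t=lambda u,v:(220+u/2.35,120+v/2.35); s=lambda u,v:(230+u/2.4,200+v/2.4)
P=lambda n,c,uv,z:print(n,onz(c,uv,z))
P('panel top','top',t(397,182),.228); P('panel side','side',s(396,90),.228)
P('lidc','top',t(380,195),.164);P('strip end','top',t(435,213),.164);P('strip in','top',t(385,197),.164)
P('strip out side','side',s(397,165),.164);P('strip in side','side',s(384,143),.164)
for n,uv in [('handle end',t(238,418)),('neck',t(220,317)),('tip',t(209,230)),('loopL',t(180,258)),('loopR',t(242,262))]:P(n,'top',uv,.006)
for n,uv in [('handle end',s(155,252)),('neck',s(225,212)),('tip',s(292,195))]:P('S'+n,'side',uv,.006)
P('lens','top',t(153,250),.098);P('lens','side',s(242,105),.098);P('rear','top',t(80,262),.133)
for uv in [(150,585/1)]:pass
for uv in [(548,284),(685,338),(580,195)]:P('sq','top',t(*uv),.01)
P('sq lev','top',t(795,278),.15)
for uv in [(279,163),(309,308),(450,283)]:P('foot','top',t(*uv),.006)
P('restc','top',t(548,430),.014);P('restc','side',s(298,472),.012)
# label centre side candidates: project label direction
for jc in [(0.652,-0.105)]:
  for a in range(-150,-60,10):
    a=np.radians(a);print(np.degrees(a).round(),(proj('side',[jc[0]+.048*np.cos(a),jc[1]+.048*np.sin(a),.014+.06])-[230,200])*2.4, (proj('side',[jc[0]+.046*np.cos(a),jc[1]+.046*np.sin(a),.164])-[230,200])*2.4,(proj('top',[jc[0]+.046*np.cos(a),jc[1]+.046*np.sin(a),.164])-[220,120])*2.35)
```

```text
panel top [ 0.651 -0.105  0.228]
panel side [ 0.648  -0.1102  0.228 ]
lidc [ 0.6513 -0.0982  0.164 ]
strip end [ 0.636  -0.1478  0.164 ]
strip in [ 0.6496 -0.1027  0.164 ]
strip out side [ 0.6359 -0.1379  0.164 ]
strip in side [ 0.6466 -0.1019  0.164 ]
handle end [0.4517 0.0231 0.006 ]
neck [0.5527 0.0432 0.006 ]
tip [0.641  0.0561 0.006 ]
loopL [0.6118 0.0848 0.006 ]
loopR [0.609  0.0221 0.006 ]
Shandle end [0.4565 0.0276 0.006 ]
Sneck [0.5552 0.0542 0.006 ]
Stip [0.6383 0.0464 0.006 ]
lens [0.6065 0.1076 0.098 ]
lens [0.6097 0.1159 0.098 ]
rear [0.5891 0.1723 0.133 ]
sq [ 0.5925 -0.2872  0.01  ]
sq [ 0.5406 -0.4253  0.01  ]
sq [ 0.6842 -0.32    0.01  ]
sq lev [ 0.5858 -0.4773  0.15  ]
foot [ 0.7115 -0.0137  0.006 ]
foot [ 0.5637 -0.0464  0.006 ]
foot [ 0.592  -0.1887  0.006 ]
restc [ 0.4456 -0.2858  0.014 ]
restc [ 0.4412 -0.2908  0.012 ]
-150.0 [362.3461 242.5177] [369.9738 166.3905] [412.816  238.8671]
-140.0 [370.4079 245.0311] [378.0817 168.6666] [420.1688 233.9372]
-130.0 [378.9118 246.6681] [386.6246 170.1487] [426.5218 227.8087]
-120.0 [387.5723 247.3677] [395.3154 170.7817] [431.6822 220.6706]
-110.0 [396.0952 247.1036] [403.8588 170.5417] [435.4946 212.7425]
-100.0 [404.1914 245.8858] [411.9649 169.4377] [437.8452 204.2672]
-90.0 [411.5889 243.7597] [419.3615 167.511 ] [438.665  195.5034]
-80.0 [418.0451 240.8038] [425.8058 164.8328] [437.9323 186.7178]
-70.0 [423.3559 237.1256] [431.0945 161.5004] [435.6719 178.1765]
```

```bash
python3 -m inch '.0474 -.0766 0 .0463;.0474 -.0766 0 .0463;.0474 -.0766 0 .0463;.0474 -.0766 0 .0463;.0474 -.0766 0 .0463;.0474 -.0766 0 .0463;.0474 -.0766 0 .0463;.0474 -.0766 0 .0463;.0474 -.0766 0 .0463;.0474 -.0766 0 .0463;.0474 -.0766 0 .0463;.0474 -.0766 0 .0463' 1; python3 -m inch '.0474 -.0766 -.04 .0463;.0474 -.0766 -.04 .0463;.0474 -.0766 -.04 .0463;.0474 -.0766 -.04 .0463;.0474 -.0766 -.04 .0463;.0474 -.0766 -.04 .0463;0 0 0 0;0 0 0 0'
python3 - <<'E'
from h import *
np.set_printoptions(precision=4,suppress=True)
s=ctrl.sense();print(s['eef_pos'],s['contact_force'],R.from_rotvec(s['ee_rot']).as_matrix())
snap('wrist','w1.png')
for l in ['whisk_grip','whisk']:
  for d in ctrl.landmark_of('wrist',l)[:2]: print(l,d['conf'],d['uv'],onz('wrist',d['uv'],.01 if 'g' in l else 0))
E
```

```text
time: 2.8
eef_pos: [0.3783, 0.2117, 0.2229]
ee_rot: [-0.062, 3.14, 0.0]
contact_force: [0.2, 0.2, -0.4]
grip_width: 0.998
time: 3.47
eef_pos: [0.4917, 0.028, 0.1258]
ee_rot: [0.282, -3.127, -0.0]
contact_force: [-0.5, -0.4, 0.9]
grip_width: 1.001
[0.4917 0.028  0.1258] [-0.5316 -0.4195  0.9003] [[-0.9839 -0.1789 -0.0015]
 [-0.1789  0.9839  0.0001]
 [ 0.0015  0.0004 -1.    ]]
whisk_grip 0.94 [325.9, 231.9] [0.4893 0.0337 0.01  ]
whisk 0.96 [326.1, 290.2] [0.5428 0.0445 0.    ]
```

View pics/w1.png

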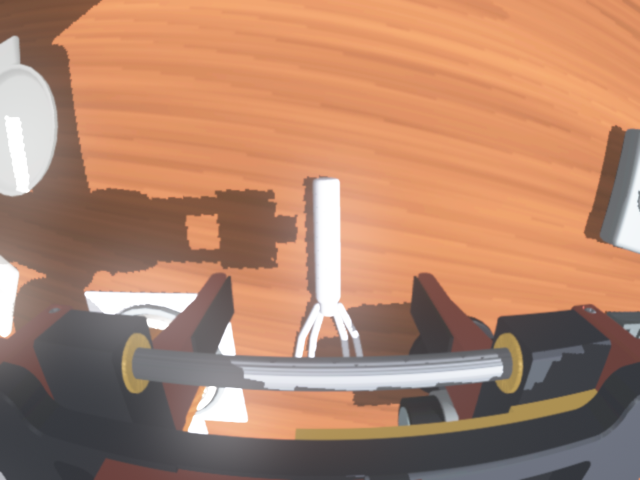

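```bash
python3 -m inch '-.005 .0125 -.06 0;0 0 -.07 0;0 0 -.07 0;0 0 -.06 0;0 0 -.03 0;0 0 -.01 0;0 0 0 0;0 0 0 0'; python3 -m inch '0 0 0 0;0 0 0 0;0 0 0 0;0 0 0 0;0 0 0 0;0 0 0 0;0 0 0 0' 0
```

```text
time: 4.28
eef_pos: [0.4897, 0.0351, 0.0075]
ee_rot: [-0.29, 3.127, -0.0]
contact_force: [1.1, 1.9, 0.4]
grip_width: 0.995
time: 4.87
eef_pos: [0.4893, 0.0343, 0.0067]
ee_rot: [-0.288, 3.128, -0.0]
contact_force: [-0.6, 0.3, -0.5]
grip_width: 0.508
```

```bash
python3 -m inch '0 0 0 0;0 0 0 0;0 0 0 0;0 0 0 0;0 0 0 0;0 0 0 0;0 0 0 0' 0;python3 -m inch '0 0 .02 0;0 0 .03 0;0 0 .03 0;0 0 0 0;0 0 0 0;0 0 0 0'
python3 - <<'E'
from h import *
np.set_printoptions(precision=4,suppress=True)
s=ctrl.sense();print(s['eef_pos'],s['contact_force'])
im=snap('side','s2.png');cv2.imwrite('pics/s2c.png',cv2.resize(im[200:360,230:450],None,fx=3,fy=3))
snap('wrist','w2.png')
E
```

```text
time: 5.45
eef_pos: [0.4893, 0.0344, 0.0066]
ee_rot: [0.288, -3.128, 0.0]
contact_force: [-0.0, -0.0, -0.5]
grip_width: 0.219
time: 5.95
eef_pos: [0.4892, 0.0344, 0.0385]
ee_rot: [0.288, -3.128, 0.0]
contact_force: [-0.3, -0.4, -0.8]
grip_width: 0.222
[0.4892 0.0344 0.0385] [-0.2916 -0.4407 -0.8039]
```

View pics/s2c.png

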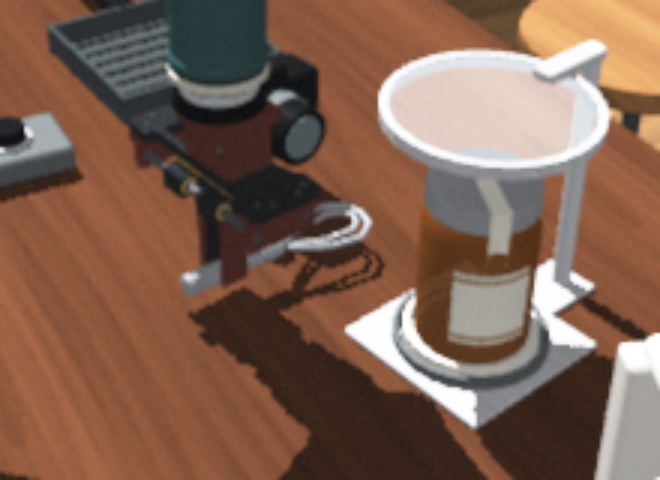

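View pics/w2.png

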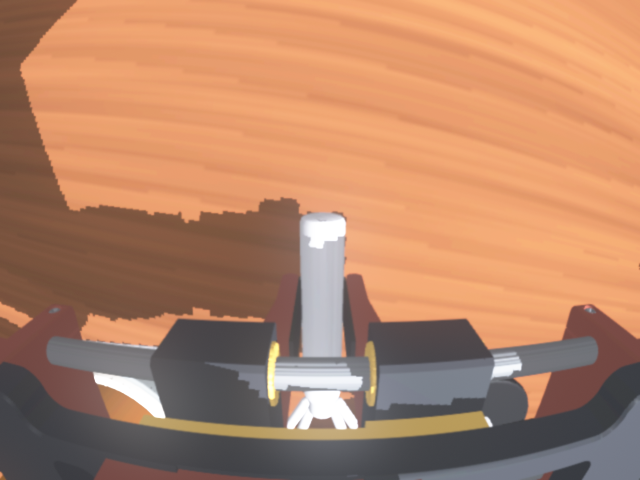

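```bash
python3 - <<'E'
from h import *
print(onz('wrist',(323,222),.042))
E
python3 -m inch '-.0575 -.0533 0 0;-.0575 -.0533 0 0;-.0575 -.0533 0 0;0 -.0625 0 0;0 -.0625 0 0;0 -.0625 0 0;.0192 -.0542 0 .137;.0192 -.0542 0 .137;.0192 -.0542 0 .137;.0192 -.0542 0 .137;.0192 -.0542 0 .137;.0192 -.0542 0 .137';python3 -m inch '0 0 0 0;0 0 0 0;0 0 0 0'
python3 - <<'E'
from h import *
np.set_printoptions(precision=4,suppress=True)
s=ctrl.sense();print(s['eef_pos'],s['contact_force'],R.from_rotvec(s['ee_rot']).as_matrix()[:,0])
for c in ['side','top']: snap(c,c+'3.png')
im=cv2.imread('pics/top3.png');cv2.imwrite('pics/t3c.png',cv2.resize(im[120:320,260:540],None,fx=2.8,fy=2.8))
im=cv2.imread('pics/side3.png');cv2.imwrite('pics/s3c.png',cv2.resize(im[200:420,230:500],None,fx=2.6,fy=2.6))
E
```

```text
[0.45074237 0.02858072 0.042     ]
time: 7.05
eef_pos: [0.4662, -0.2356, 0.0379]
ee_rot: [0.954, -2.992, -0.002]
contact_force: [0.9, -0.6, -1.1]
grip_width: 0.218
time: 7.3
eef_pos: [0.4653, -0.2337, 0.0379]
ee_rot: [0.947, -2.994, -0.003]
contact_force: [-0.4, 0.1, -1.4]
grip_width: 0.217
[ 0.4653 -0.2337  0.0379] [-0.4307  0.06   -1.3563] [-0.8182 -0.5749  0.0007]
```

View pics/t3c.png

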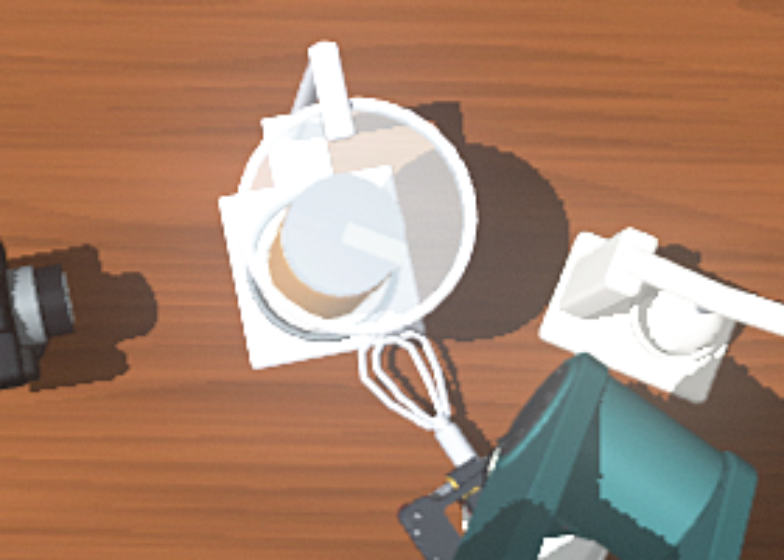

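View pics/s3c.png

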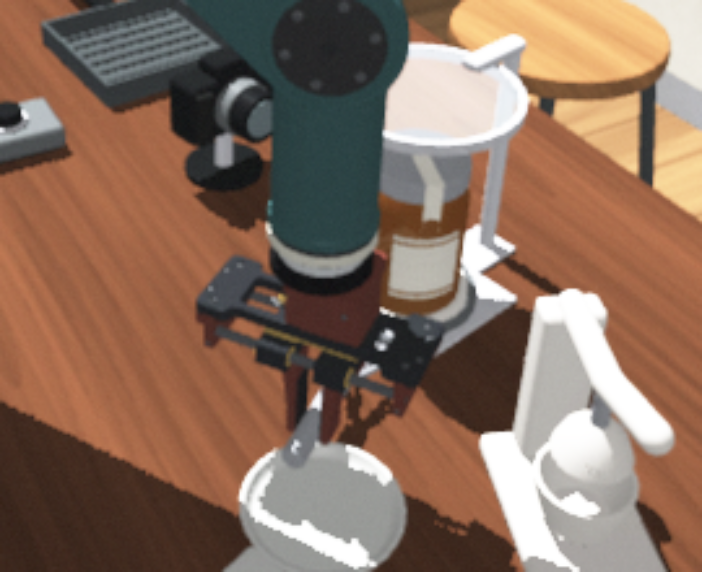

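```bash
python3 -m inch '.0157 .011 0 0;.0157 .011 0 0;0 0 0 0;0 0 0 0';python3 -m inch '.004 .0028 0 0;0 0 0 0;0 0 0 0';python3 -m inch '.004 .0028 0 0;0 0 0 0;0 0 0 0'
```

```text
time: 7.73
eef_pos: [0.4796, -0.2252, 0.0387]
ee_rot: [-0.952, 2.994, -0.001]
contact_force: [0.7, -0.4, -1.2]
grip_width: 0.22
time: 7.98
eef_pos: [0.4806, -0.2247, 0.0386]
ee_rot: [0.95, -2.995, 0.0]
contact_force: [-0.4, -0.6, -1.1]
grip_width: 0.217
time: 8.23
eef_pos: [0.4822, -0.2237, 0.0386]
ee_rot: [-0.949, 2.995, -0.0]
contact_force: [0.3, 0.1, -1.1]
grip_width: 0.218
```

```bash
for i in 1; do python3 -m inch '.004 .0028 0 0;0 0 0 0;0 0 0 0';done; python3 -m inch '.004 .0028 0 0;0 0 0 0;0 0 0 0'; python3 -m inch '.004 .0028 0 0;0 0 0 0;0 0 0 0'
```

```text
time: 8.48
eef_pos: [0.4839, -0.2225, 0.0386]
ee_rot: [-0.949, 2.995, -0.0]
contact_force: [-0.3, -0.1, -2.0]
grip_width: 0.222
time: 8.73
eef_pos: [0.4853, -0.2213, 0.0386]
ee_rot: [0.95, -2.994, 0.0]
contact_force: [-1.1, -0.5, -0.9]
grip_width: 0.219
time: 8.98
eef_pos: [0.4867, -0.2202, 0.0385]
ee_rot: [0.95, -2.994, -0.0]
contact_force: [-1.9, -1.3, -0.1]
grip_width: 0.218
```

```bash
python3 -m inch '.004 .0028 0 0;0 0 0 0;0 0 0 0';python3 - <<'E'
from h import *
np.set_printoptions(precision=4,suppress=True)
s=ctrl.sense();print(s['eef_pos'],s['contact_force'],R.from_rotvec(s['ee_rot']).as_matrix()[:,0])
for c in ['top']: snap(c,c+'4.png')
im=cv2.imread('pics/top4.png');cv2.imwrite('pics/t4c.png',cv2.resize(im[120:320,260:540],None,fx=2.8,fy=2.8))
E
```

```text
time: 9.23
eef_pos: [0.487, -0.2193, 0.0383]
ee_rot: [0.95, -2.992, -0.001]
contact_force: [-6.3, -5.3, -0.7]
grip_width: 0.218
[ 0.487  -0.2193  0.0383] [-6.3201 -5.295  -0.6755] [-0.8169 -0.5767  0.0025]
```

View pics/t4c.png

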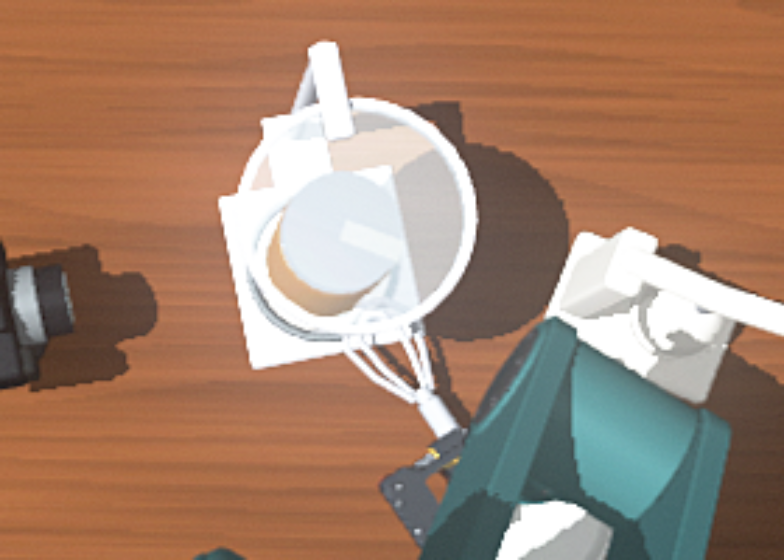

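```bash
cat > arc.py <<'E'
import numpy as np
R=.202
for t in range(219,130,-4):
    a,b=np.radians(t),np.radians(t-4)
    print(t,np.round(R/.4*(np.cos(b)-np.cos(a)),4),np.round(R/.4*(np.sin(b)-np.sin(a)),4))
E
python3 arc.py; python3 -m inch '-.002 -.0015 0 0;0 0 0 0'
```

```text
219 -0.0212 0.0282
215 -0.0192 0.0296
211 -0.0171 0.0308
207 -0.0149 0.0319
203 -0.0126 0.0329
199 -0.0103 0.0337
195 -0.0079 0.0343
191 -0.0055 0.0348
187 -0.0031 0.0351
183 -0.0006 0.0352
179 0.0018 0.0352
175 0.0043 0.035
171 0.0067 0.0346
167 0.0091 0.034
163 0.0115 0.0333
159 0.0138 0.0324
155 0.016 0.0314
151 0.0182 0.0302
147 0.0202 0.0289
143 0.0222 0.0274
139 0.024 0.0258
135 0.0258 0.024
131 0.0274 0.0222
time: 9.45
eef_pos: [0.4871, -0.2198, 0.0385]
ee_rot: [0.949, -2.994, -0.0]
contact_force: [-3.9, -2.3, -1.1]
grip_width: 0.222
```

```bash
python3 -m inch '-.0192 .0296 0 -.133;-.0171 .0308 0 -.133;0 0 0 0';python3 - <<'E'
from h import *
np.set_printoptions(precision=4,suppress=True)
s=ctrl.sense();print(s['eef_pos'],s['contact_force'],R.from_rotvec(s['ee_rot']).as_matrix()[:,0])
for c in ['top']: snap(c,c+'5.png')
im=cv2.imread('pics/top5.png');cv2.imwrite('pics/t5c.png',cv2.resize(im[120:320,260:540],None,fx=2.8,fy=2.8))
E
```

```text
time: 9.7
eef_pos: [0.4708, -0.1932, 0.0382]
ee_rot: [0.734, -3.052, -0.005]
contact_force: [-4.0, -0.5, -0.9]
grip_width: 0.219
[ 0.4708 -0.1932  0.0382] [-3.9565 -0.4813 -0.9285] [-0.8906 -0.4548  0.0018]
```

View pics/t5c.png

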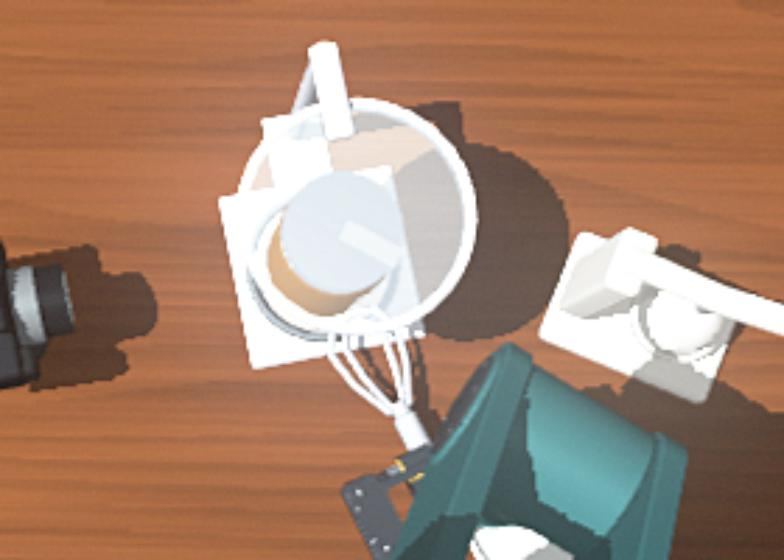

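```bash
python3 -m inch '-.0149 .0319 0 -.133;-.0126 .0329 0 -.133;-.0103 .0337 0 -.133;0 0 0 0';python3 - <<'E'
from h import *
np.set_printoptions(precision=4,suppress=True)
s=ctrl.sense();print(s['eef_pos'],s['contact_force'],R.from_rotvec(s['ee_rot']).as_matrix()[:,0])
for c in ['top']: snap(c,c+'5.png')
im=cv2.imread('pics/top5.png');cv2.imwrite('pics/t5c.png',cv2.resize(im[120:320,260:540],None,fx=2.8,fy=2.8))
E
```

```text
time: 10.08
eef_pos: [0.4559, -0.154, 0.0382]
ee_rot: [0.415, -3.111, -0.004]
contact_force: [-6.4, -0.9, -0.5]
grip_width: 0.22
[ 0.4559 -0.154   0.0382] [-6.4046 -0.8661 -0.451 ] [-0.965  -0.2621  0.0029]
```

View pics/t5c.png

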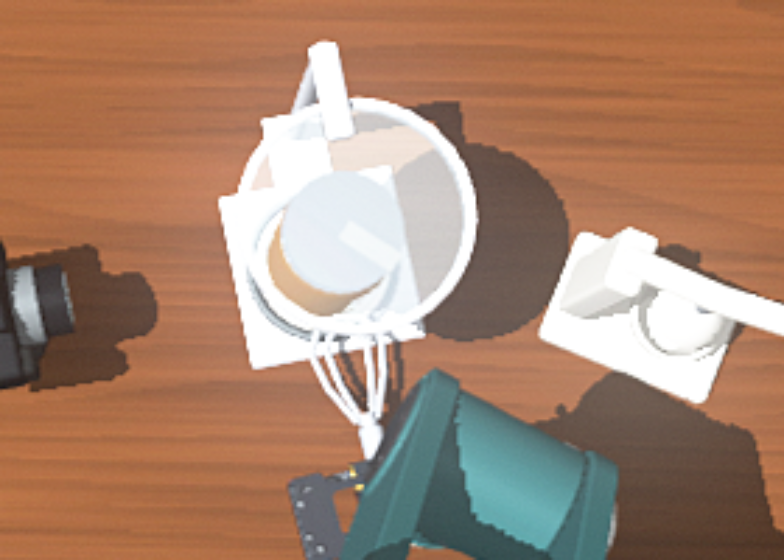

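```bash
cat > strip.py <<'E'
from h import *
import sys
f=sys.argv[1]
im=cv2.imread(f)
c=proj('top',[.652,-.105,.164]);print('lid',c)
x0,y0=int(c[0])-35,int(c[1])-35
cr=im[y0:y0+70,x0:x0+70]
cv2.imwrite('pics/strip_'+f.split('/')[-1],cv2.resize(cr,None,fx=8,fy=8,interpolation=cv2.INTER_CUBIC))
print(x0,y0)
E
python3 strip.py pics/top5.png; cp pics/top0.png pics/topA.png; python3 strip.py pics/topA.png; python3 -c "
import cv2,numpy as np
cv2.imwrite('pics/cmp1.png',cv2.resize(np.hstack([cv2.imread('pics/strip_topA.png'),cv2.imread('pics/strip_top5.png')]),(800,400)))"
```

```text
lid [384.91404237 202.73303523]
349 167
lid [384.91404237 202.73303523]
349 167
```

View pics/cmp1.png

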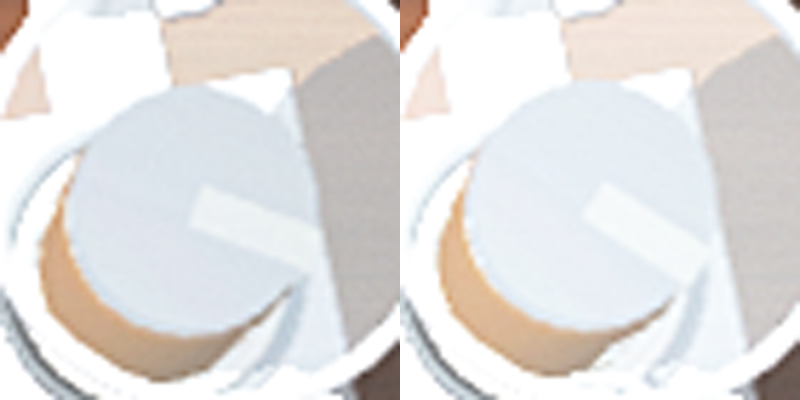

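```bash
python3 -m inch '-.0079 .0343 0 -.133;-.0055 .0348 0 -.133;-.0031 .0351 0 -.133;-.0006 .0352 0 -.133;0 0 0 0';cat > tp.py <<'E'
from h import *
import sys
np.set_printoptions(precision=4,suppress=True)
s=ctrl.sense();print(s['eef_pos'],s['contact_force'],s['torque'],R.from_rotvec(s['ee_rot']).as_matrix()[:,0])
n=sys.argv[1];im=snap('top',n+'.png')
a=cv2.resize(im[167:237,349:419],(400,400),interpolation=cv2.INTER_CUBIC);b=cv2.resize(im[160:300,300:440],(400,400))
cv2.imwrite('pics/'+n+'c.png',np.hstack([a,b]))
E
python3 tp.py q1
```

```text
time: 10.55
eef_pos: [0.449, -0.0982, 0.0381]
ee_rot: [-0.02, -3.137, -0.004]
contact_force: [-6.6, 0.1, -2.2]
grip_width: 0.217
[ 0.449  -0.0982  0.0381] [-6.5976  0.0814 -2.2307] [0.1192 1.3927 0.1225] [-0.9999  0.0126  0.0046]
```

View pics/q1c.png

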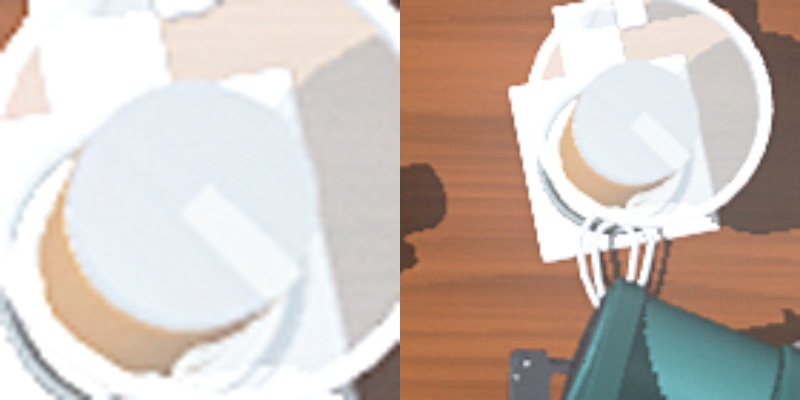

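```bash
python3 -m inch '.0018 .0352 0 -.133;.0043 .035 0 -.133;.0067 .0346 0 -.133;.0091 .034 0 -.133;0 0 0 0'; python3 tp.py q2
```

```text
time: 11.02
eef_pos: [0.4577, -0.0424, 0.0379]
ee_rot: [-0.456, -3.102, -0.003]
contact_force: [-7.7, 0.9, -0.2]
grip_width: 0.217
[ 0.4577 -0.0424  0.0379] [-7.6777  0.947  -0.2048] [ 0.3327  1.398  -0.0581] [-0.9578  0.2875  0.0061]
```

View pics/q2c.png

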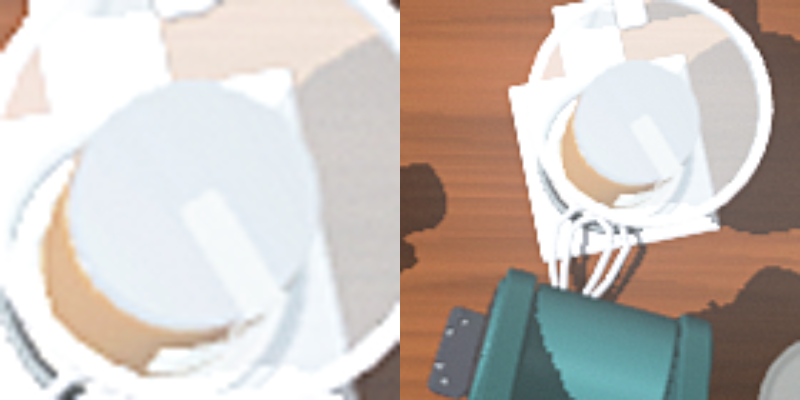

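```bash
python3 -m inch '.0105 .0337 0 -.133;.0138 .0324 0 -.133;.016 .0314 0 -.133;.0182 .0302 0 -.133;0 0 0 0'; python3 tp.py q3
```

```text
time: 11.48
eef_pos: [0.4816, 0.0089, 0.0379]
ee_rot: [-0.883, -3.009, -0.002]
contact_force: [-8.3, 4.8, -0.7]
grip_width: 0.221
[0.4816 0.0089 0.0379] [-8.3323  4.7809 -0.6979] [ 0.7629  1.3833 -0.1675] [-0.8414  0.5404  0.0063]
```

View pics/q3c.png

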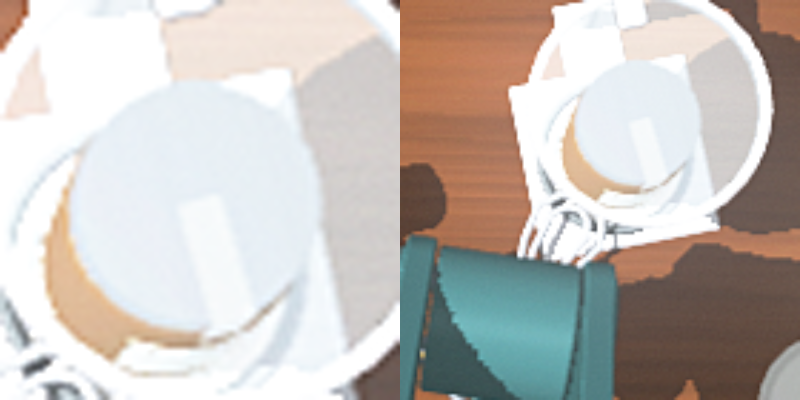

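```bash
python3 - <<'E'
import numpy as np
R=.227
for i in range(10):
    t=147.3+7*i
    a,b=np.radians(t),np.radians(t+7)
    print(t,np.round(R/.4*(np.cos(b)-np.cos(a)),4),np.round(R/.4*(np.sin(b)-np.sin(a)),4))
E
python3 -m inch '-.0526 .0338 0 0;0 0 0 0'
```

```text
147.3 -0.0338 -0.0605
154.3 -0.0262 -0.0642
161.3 -0.0182 -0.0669
168.3 -0.0099 -0.0686
175.3 -0.0015 -0.0693
182.3 0.007 -0.0689
189.3 0.0154 -0.0676
196.3 0.0235 -0.0652
203.3 0.0312 -0.0618
210.3 0.0385 -0.0576
time: 11.7
eef_pos: [0.46, 0.0213, 0.0383]
ee_rot: [-0.878, -3.013, -0.001]
contact_force: [-1.3, 0.0, -1.8]
grip_width: 0.222
```

```bash
python3 -m inch '-.0338 -.0605 0 .233;-.0262 -.0642 0 .233;-.0182 -.0669 0 .233;-.0099 -.0686 0 .233;-.0015 -.0693 0 .233;.007 -.0689 0 .233;.0154 -.0676 0 .233;.0235 -.0652 0 .233;.0312 -.0618 0 .233;.0385 -.0576 0 .233;0 0 0 0;0 0 0 0'; python3 tp.py q4
```

```text
time: 12.7
eef_pos: [0.476, -0.2427, 0.0391]
ee_rot: [-0.995, 2.976, -0.006]
contact_force: [-1.3, 0.8, -2.7]
grip_width: 0.22
[ 0.476  -0.2427  0.0391] [-1.2554  0.8006 -2.7342] [0.023  0.0841 0.0068] [-0.7988 -0.6015 -0.0019]
```

View pics/q4c.png

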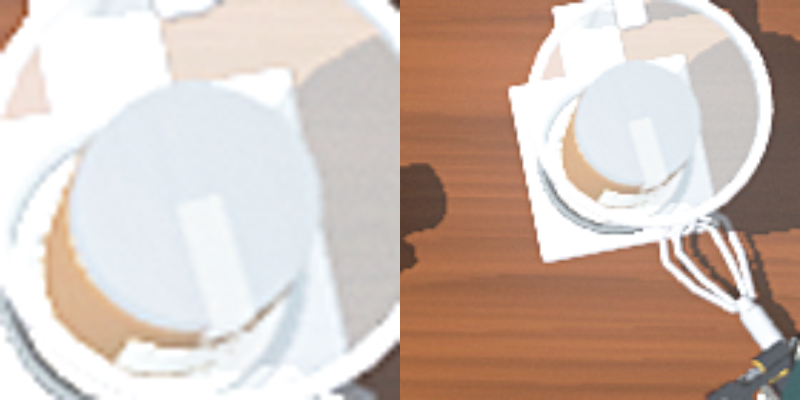

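```bash
python3 -m inch '.02 .015 0 0;.02 .015 0 0;0 0 0 0;0 0 0 0'; python3 -m inch '.004 .003 0 0;0 0 0 0;0 0 0 0'
```

```text
time: 13.08
eef_pos: [0.4896, -0.2264, 0.0387]
ee_rot: [-1.0, 2.978, -0.0]
contact_force: [0.4, -0.2, -1.9]
grip_width: 0.223
time: 13.33
eef_pos: [0.4906, -0.2262, 0.0386]
ee_rot: [-0.998, 2.979, -0.0]
contact_force: [-0.0, 0.2, -1.0]
grip_width: 0.219
```

```bash
python3 -m inch '.004 .003 0 0;0 0 0 0;0 0 0 0'; python3 -m inch '.004 .003 0 0;0 0 0 0;0 0 0 0'
```

```text
time: 13.58
eef_pos: [0.4911, -0.2255, 0.0384]
ee_rot: [0.997, -2.977, -0.001]
contact_force: [-3.5, -3.5, -0.6]
grip_width: 0.22
time: 13.83
eef_pos: [0.4911, -0.2245, 0.0381]
ee_rot: [0.997, -2.974, -0.002]
contact_force: [-7.8, -6.8, 1.1]
grip_width: 0.223
```

```bash
python3 -m inch '-.002 -.0015 0 0;-.0202 .0289 0 -.133;-.0182 .0302 0 -.133;-.016 .0314 0 -.133;-.0138 .0324 0 -.133;0 0 0 0';  python3 -m inch '-.0115 .0333 0 -.133;-.0091 .034 0 -.133;-.0067 .0346 0 -.133;-.0043 .035 0 -.133;0 0 0 0'; python3 tp.py q5
```

```text
time: 14.33
eef_pos: [0.462, -0.1727, 0.038]
ee_rot: [0.569, -3.085, -0.006]
contact_force: [-6.1, -1.0, -0.2]
grip_width: 0.219
time: 14.75
eef_pos: [0.4497, -0.118, 0.038]
ee_rot: [0.137, -3.133, -0.005]
contact_force: [-7.5, -0.1, -1.1]
grip_width: 0.217
[ 0.4497 -0.118   0.038 ] [-7.4619 -0.1273 -1.0878] [0.1602 1.3608 0.1312] [-0.9962 -0.087   0.0054]
```

View pics/q5c.png

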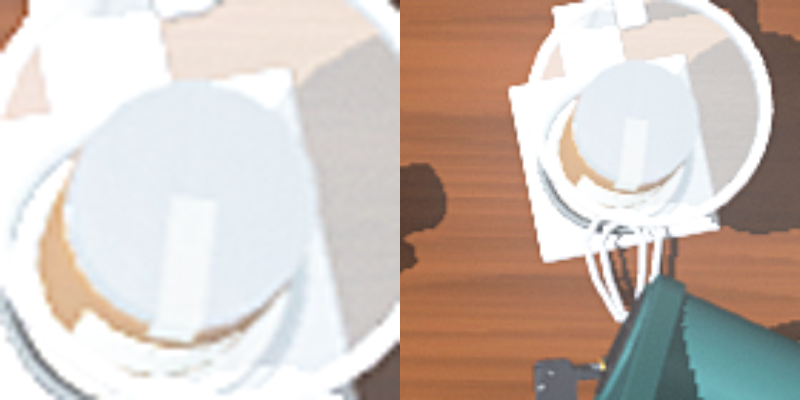

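```bash
python3 -m inch '-.0018 .0352 0 -.133;.0006 .0352 0 -.133;.0031 .0351 0 -.133;.0055 .0348 0 -.133;.0077 .0344 0 -.133;0 0 0 0';  python3 -m inch '.01 .034 0 -.133;.0124 .033 0 -.133;.0149 .0319 0 -.133;.0171 .0308 0 -.133;0 0 0 0'; python3 tp.py q6
```

```text
time: 15.3
eef_pos: [0.4561, -0.0482, 0.038]
ee_rot: [-0.409, -3.109, -0.003]
contact_force: [-6.5, 2.5, -1.0]
grip_width: 0.218
time: 15.72
eef_pos: [0.4783, 0.0037, 0.0379]
ee_rot: [-0.837, -3.021, -0.002]
contact_force: [-7.1, 2.8, -2.1]
grip_width: 0.214
[0.4783 0.0037 0.0379] [-7.1108  2.8268 -2.0771] [ 0.5876  1.2409 -0.0598] [-0.8574  0.5146  0.0066]
```

View pics/q6c.png

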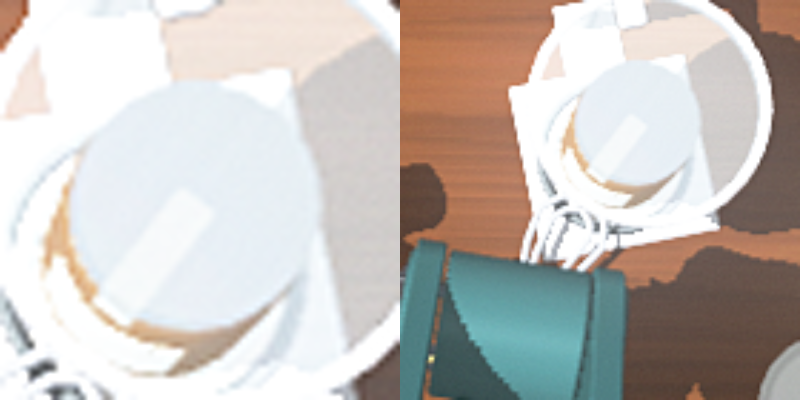

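```bash
python3 -m inch '-.0536 .0322 0 0;0 0 0 0;-.0327 -.0611 0 .233;-.025 -.0646 0 .233;-.0169 -.0673 0 .233;-.0087 -.0688 0 .233;-.0002 -.0693 0 .233;.0083 -.0688 0 .233;.0166 -.0673 0 .233;.0247 -.0647 0 .233;0 0 0 0;0 0 0 0'; python3 tp.py q7
python3 - <<'E'
import numpy as np
R=.202
for i in range(14):
    t=205-4*i
    a,b=np.radians(t),np.radians(t-4)
    print(t,np.round(R/.4*(np.cos(b)-np.cos(a)),4),np.round(R/.4*(np.sin(b)-np.sin(a)),4))
E
```

```text
time: 16.77
eef_pos: [0.448, -0.2002, 0.0389]
ee_rot: [-0.671, 3.067, -0.003]
contact_force: [0.1, 1.0, -1.1]
grip_width: 0.217
[ 0.448  -0.2002  0.0389] [ 0.102   0.965  -1.1307] [ 0.0265  0.082  -0.0211] [-0.9086 -0.4177 -0.002 ]
205 -0.0138 0.0324
201 -0.0115 0.0333
197 -0.0091 0.034
193 -0.0067 0.0346
189 -0.0043 0.035
185 -0.0018 0.0352
181 0.0006 0.0352
177 0.0031 0.0351
173 0.0055 0.0348
169 0.0079 0.0343
165 0.0103 0.0337
161 0.0126 0.0329
157 0.0149 0.0319
153 0.0171 0.0308
```

View pics/q7c.png

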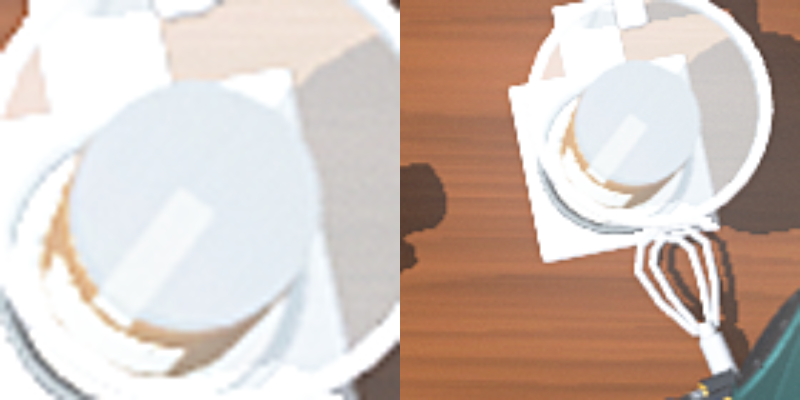

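```bash
python3 -m inch '.025 .0115 0 0;.025 .0115 0 0;0 0 0 0;.0045 .002 0 0;0 0 0 0;0 0 0 0'; python3 -m inch '.0035 .0015 0 0;0 0 0 0;0 0 0 0'
```

```text
time: 17.32
eef_pos: [0.4677, -0.1873, 0.0385]
ee_rot: [0.678, -3.067, -0.001]
contact_force: [-1.2, 0.2, -0.4]
grip_width: 0.22
time: 17.57
eef_pos: [0.4679, -0.187, 0.0383]
ee_rot: [0.676, -3.065, -0.002]
contact_force: [-3.8, -2.3, -1.5]
grip_width: 0.221
```

```bash
python3 -m inch '.002 .001 0 0;-.0138 .0324 0 -.133;-.0115 .0333 0 -.133;-.0091 .034 0 -.133;-.0067 .0346 0 -.133;-.0043 .035 0 -.133;0 0 0 0'; python3 -m inch '-.0018 .0352 0 -.133;.0006 .0352 0 -.133;.0031 .0351 0 -.133;.0055 .0348 0 -.133;0 0 0 0';python3 tp.py q8
```

```text
time: 18.15
eef_pos: [0.4495, -0.1168, 0.0383]
ee_rot: [0.131, -3.135, -0.003]
contact_force: [-6.5, -1.2, -1.0]
grip_width: 0.223
time: 18.57
eef_pos: [0.4529, -0.0611, 0.0382]
ee_rot: [-0.304, -3.123, -0.002]
contact_force: [-4.4, 1.4, -1.8]
grip_width: 0.223
[ 0.4529 -0.0611  0.0382] [-4.4219  1.3545 -1.8123] [ 0.1825  1.0803 -0.0669] [-0.9812  0.1928  0.0041]
```

View pics/q8c.png

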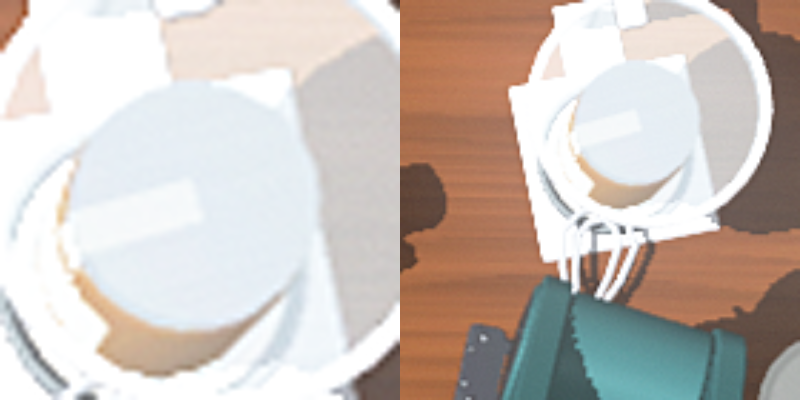

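```bash
python3 -m inch '.0079 .0343 0 -.133;.009 .0295 0 -.12;0 0 0 0;0 0 0 0';python3 tp.py q9
python3 - <<'E'
from h import *
np.set_printoptions(precision=4,suppress=True)
im=cv2.imread('pics/q9.png')
for l,z in [('lens',.098),('camera',0),('jar',.014),('stand',0)]:
    for d in ctrl.landmark_of('top',l)[:2]: print(l,d['conf'],d['uv'],onz('top',d['uv'],z))
snap('side','q9s.png')
for l,z in [('lens',.098),('camera',0),('jar',.014),('stand',0)]:
    for d in ctrl.landmark_of('side',l)[:2]: print(l,d['conf'],d['uv'],onz('side',d['uv'],z))
cv2.imwrite('pics/q9w.png',cv2.resize(im[150:290,230:440],None,fx=3.7,fy=3.7,interpolation=2))
E
```

```text
time: 18.95
eef_pos: [0.4595, -0.0366, 0.0381]
ee_rot: [-0.505, -3.096, -0.001]
contact_force: [-5.0, 1.5, -0.8]
grip_width: 0.218
[ 0.4595 -0.0366  0.0381] [-5.0151  1.5188 -0.8357] [ 0.3582  1.0508 -0.0364] [-0.9482  0.3175  0.0046]
lens 0.61 [284.7, 227.4] [0.6042 0.1085 0.098 ]
camera 0.89 [258.5, 237.3] [0.5927 0.1753 0.    ]
lens 0.59 [329.1, 242.3] [0.6091 0.1247 0.098 ]
camera 0.6 [317.3, 264.0] [0.5965 0.1729 0.    ]
jar 0.78 [387.7, 313.4] [ 0.6432 -0.1176  0.014 ]
jar 0.48 [318.6, 264.3] [0.5899 0.1517 0.014 ]
stand 0.87 [386.3, 312.8] [ 0.6517 -0.1012  0.    ]
```

View pics/q9c.png

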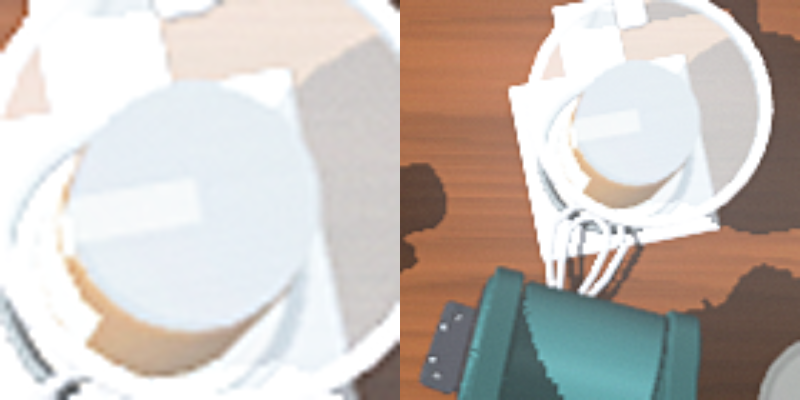

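View pics/q9w.png

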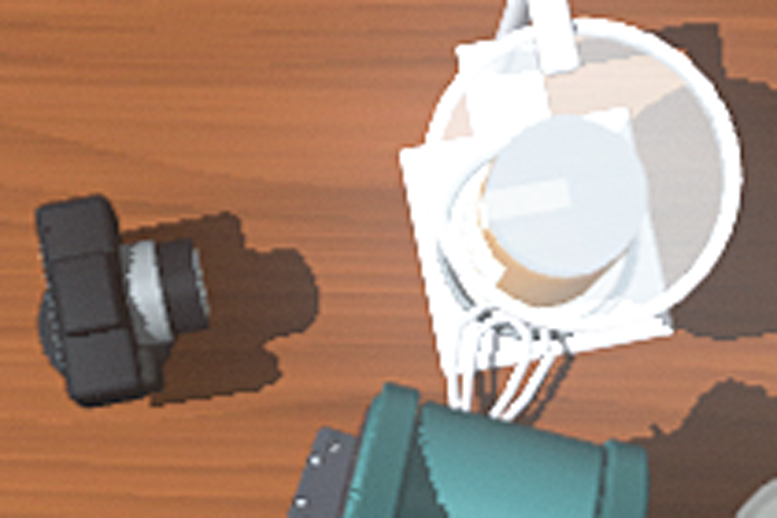

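```bash
python3 -m inch '-.032 .0107 0 0;-.032 .0107 0 0;-.032 .0107 .05 0;0 0 .05 0;0 0 .05 0;-.002 -.0766 0 -.1976;-.002 -.0766 0 -.1976;-.002 -.0766 0 -.1976;-.002 -.0766 0 -.1976;-.002 -.0766 0 -.1976;-.002 -.0766 0 -.1976;-.002 -.0766 0 -.1976'; python3 -m inch '0 0 0 0;0 0 0 0';python3 tp.py qa
python3 - <<'E'
from h import *
np.set_printoptions(precision=4,suppress=True)
snap('side','qas.png');snap('wrist','qaw.png')
for c in ['top','side','wrist']:
  for l,z in [('rest',0.0),('whisk',.098)]:
    for d in ctrl.landmark_of(c,l)[:2]: print(c,l,d['conf'],d['uv'],onz(c,d['uv'],z))
im=cv2.imread('pics/qa.png')
cv2.imwrite('pics/qa2.png',cv2.resize(im[150:350,300:580],None,fx=2.8,fy=2.8,interpolation=2))
E
```

```text
time: 20.45
eef_pos: [0.4186, -0.2419, 0.0991]
ee_rot: [1.578, 2.714, 0.0]
contact_force: [-0.3, 0.7, -1.4]
grip_width: 0.217
time: 20.62
eef_pos: [0.4188, -0.2417, 0.099]
ee_rot: [1.574, 2.716, -0.0]
contact_force: [0.6, 1.2, -1.0]
grip_width: 0.219
[ 0.4188 -0.2417  0.099 ] [ 0.5997  1.2294 -0.9628] [0.0475 0.0658 0.0317] [-0.4971  0.8677 -0.0024]
top rest 0.63 [450.8, 302.9] [ 0.4459 -0.2835  0.    ]
top whisk 0.23 [388.8, 200.6] [ 0.6693 -0.1219  0.098 ]
side rest 0.83 [350.9, 399.9] [ 0.4367 -0.2864  0.    ]
side whisk 0.9 [357.7, 369.8] [ 0.4398 -0.2996  0.098 ]
side whisk 0.24 [389.5, 312.9] [ 0.586  -0.1949  0.098 ]
```

View pics/qa2.png

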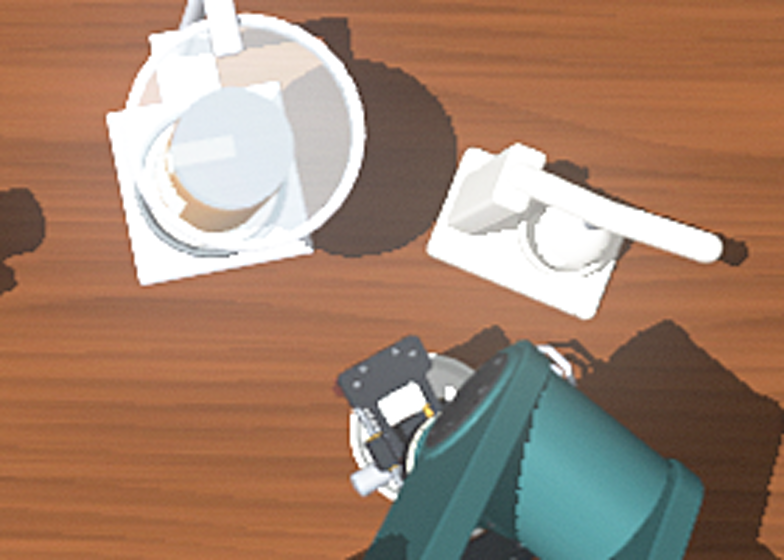

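View pics/qas.png

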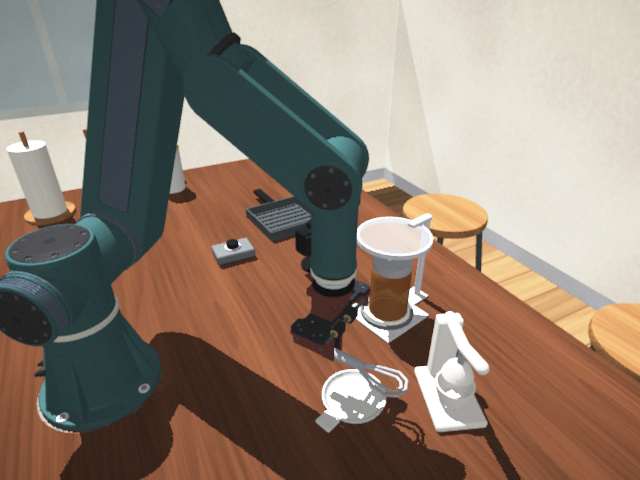

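View pics/qaw.png

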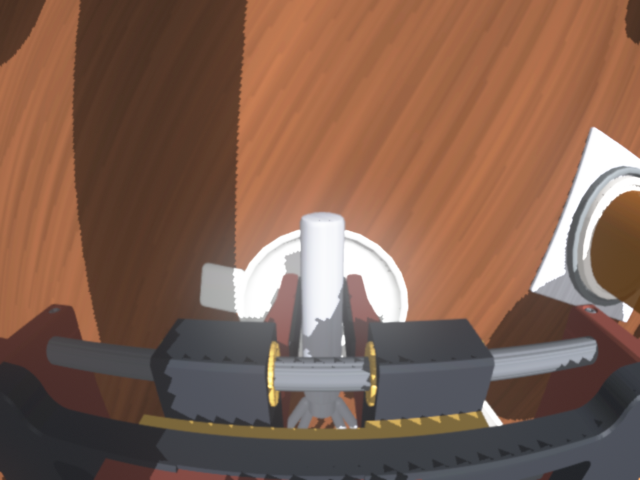

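```bash
python3 -c "
from h import *
p=onz('wrist',(322,230),.014);print(p,p+.065*np.array([.497,-.868,0]))"
python3 -m inch '0 0 -.05 0;0 0 -.05 0;0 0 -.05 0;0 0 -.03 0;0 0 -.01 0;0 0 0 0;0 0 0 0'; python3 -m inch '0 0 -.004 0;0 0 0 0;0 0 0 0'
```

```text
[ 0.41170659 -0.22996737  0.014     ] [ 0.44401159 -0.28638737  0.014     ]
time: 21.65
eef_pos: [0.418, -0.2392, 0.0229]
ee_rot: [1.573, 2.719, -0.0]
contact_force: [-0.2, 0.3, -0.2]
grip_width: 0.22
time: 21.9
eef_pos: [0.4182, -0.2395, 0.0216]
ee_rot: [1.573, 2.718, -0.0]
contact_force: [-0.1, 0.4, -1.5]
grip_width: 0.219
```

```bash
python3 -m inch '0 0 -.003 0;0 0 0 0;0 0 0 0';python3 -m inch '0 0 0 0;0 0 0 0;0 0 0 0;0 0 0 0;0 0 0 0;0 0 0 0' .55;python3 -m inch '0 0 0 0;0 0 .03 0;0 0 .05 0;0 0 .08 0;0 0 .09 0;0 0 .09 0;0 0 .09 0;0 0 0 0'
python3 tp.py qb
python3 - <<'E'
from h import *
np.set_printoptions(precision=4,suppress=True)
snap('side','qbs.png');snap('wrist','qbw.png')
for c in ['top','side','wrist']:
  for l,z in [('rest',0.0),('whisk',.014),('whisk_grip',.024)]:
    for d in ctrl.landmark_of(c,l)[:1]: print(c,l,d['conf'],d['uv'],onz(c,d['uv'],z))
im=cv2.imread('pics/qbs.png')
cv2.imwrite('pics/qb2.png',cv2.resize(im[200:440,230:500],None,fx=2.4,fy=2.4,interpolation=2))
E
```

```text
time: 22.15
eef_pos: [0.4182, -0.2395, 0.0203]
ee_rot: [1.573, 2.718, -0.0]
contact_force: [-0.2, 0.5, 3.6]
grip_width: 0.218
time: 22.65
eef_pos: [0.4177, -0.2392, 0.0197]
ee_rot: [-1.574, -2.719, 0.0]
contact_force: [0.5, 0.5, 0.3]
grip_width: 0.549
time: 23.32
eef_pos: [0.4212, -0.2418, 0.1983]
ee_rot: [1.568, 2.709, -0.003]
contact_force: [0.4, -0.8, 0.2]
grip_width: 0.548
[ 0.4212 -0.2418  0.1983] [ 0.3686 -0.8441  0.1891] [-0.081  -0.0079 -0.0025] [-0.4982  0.867  -0.0106]
top rest 0.85 [449.7, 301.8] [ 0.4484 -0.2809  0.    ]
top whisk 0.82 [450.8, 301.8] [ 0.4483 -0.2802  0.014 ]
top whisk_grip 0.74 [435.4, 313.1] [ 0.4213 -0.2419  0.024 ]
side rest 0.78 [352.1, 398.2] [ 0.441 -0.284  0.   ]
side whisk 0.56 [360.1, 396.6] [ 0.4508 -0.2975  0.014 ]
side whisk_grip 0.55 [328.3, 379.7] [ 0.4108 -0.2385  0.024 ]
wrist rest 0.61 [322.5, 258.6] [ 0.4403 -0.2806  0.    ]
wrist whisk 0.62 [320.7, 263.7] [ 0.4393 -0.282   0.014 ]
wrist whisk_grip 0.84 [322.2, 216.8] [ 0.4163 -0.2389  0.024 ]
```

View pics/qb2.png

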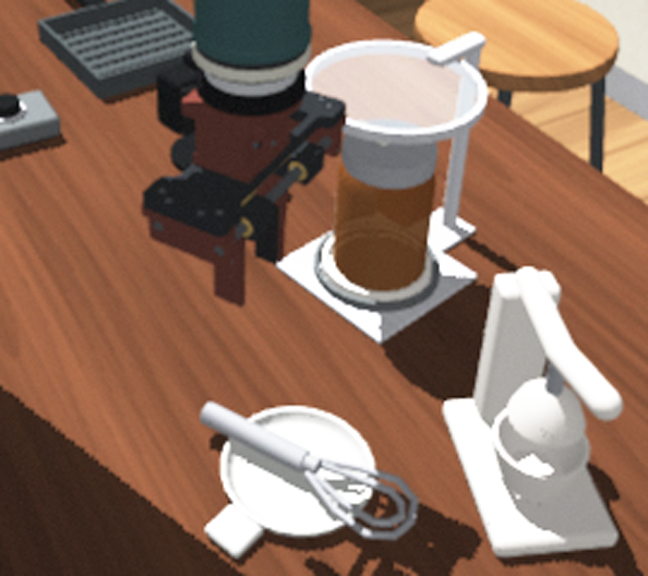

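View pics/qbw.png

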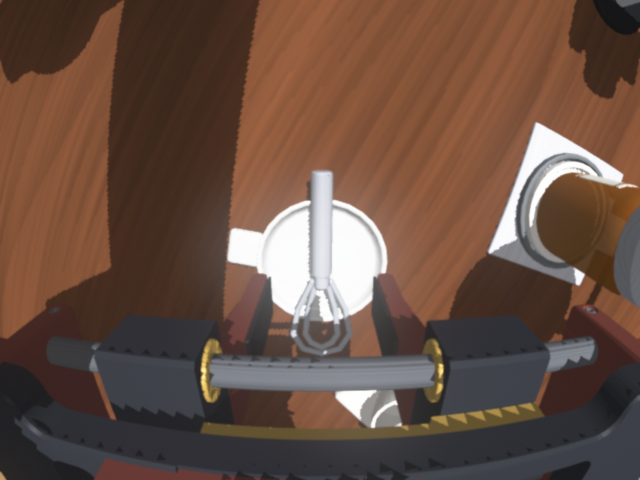

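```bash
python3 -m inch '-.0044 .1 0 0;-.0044 .1 0 0;-.0044 .1 0 0;-.0044 .1 0 0;-.0044 .1 0 0;-.0044 .1 0 0;-.0044 .1 0 0;-.0044 .1 0 0;-.0044 .1 0 0;-.0044 .1 0 0;-.0044 .1 0 0;-.0044 .1 0 0' 0; python3 -m inch '-.0044 .08 -.05 0;-.0044 .08 -.05 0;-.0044 .08 -.05 0;0 0 0 0;0 0 0 0;0 0 0 0'
python3 tp.py qc
python3 - <<'E'
from h import *
np.set_printoptions(precision=4,suppress=True)
s=ctrl.sense();print(s['eef_pos'])
snap('side','qcs.png');snap('wrist','qcw.png')
for c in ['top','side','wrist']:
  for l,z in [('release',0),('shutter_top',.05)]:
    for d in ctrl.landmark_of(c,l)[:1]: print(c,l,d['conf'],d['uv'],onz(c,d['uv'],z))
E
```

```text
time: 24.92
eef_pos: [0.3961, 0.2428, 0.1919]
ee_rot: [1.573, 2.719, 0.0]
contact_force: [0.1, -0.4, 0.7]
grip_width: 0.006
time: 25.42
eef_pos: [0.3911, 0.3362, 0.1318]
ee_rot: [-1.573, -2.72, 0.002]
contact_force: [-0.6, -0.2, 0.1]
grip_width: 0.005
[0.3911 0.3362 0.1318] [-0.6305 -0.1523  0.1008] [-0.0438 -0.0132  0.0297] [-0.4988  0.8667 -0.0005]
[0.3915 0.3359 0.1322]
top release 0.91 [189.6, 318.6] [0.3972 0.3312 0.    ]
top shutter_top 0.57 [183.3, 319.3] [0.3966 0.3347 0.05  ]
side release 0.55 [231.6, 254.4] [0.3886 0.3405 0.    ]
side shutter_top 0.62 [231.6, 239.5] [0.395  0.3431 0.05  ]
wrist release 0.66 [323.7, 230.0] [0.3933 0.3344 0.    ]
wrist shutter_top 0.81 [324.6, 244.9] [0.3921 0.3372 0.05  ]
```

View pics/qcw.png

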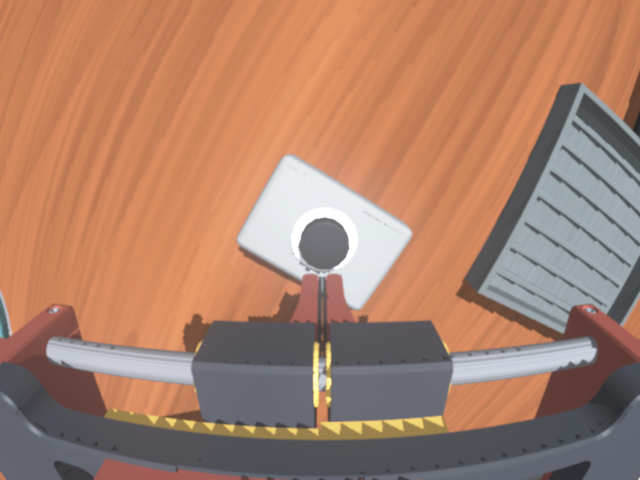

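View pics/qcc.png

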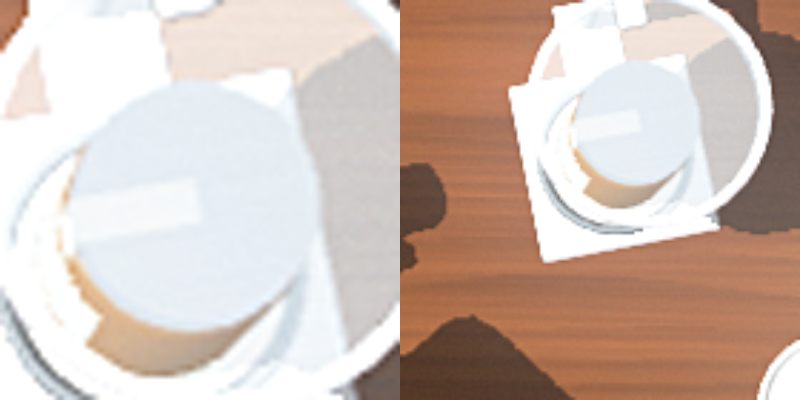

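View pics/qcs.png

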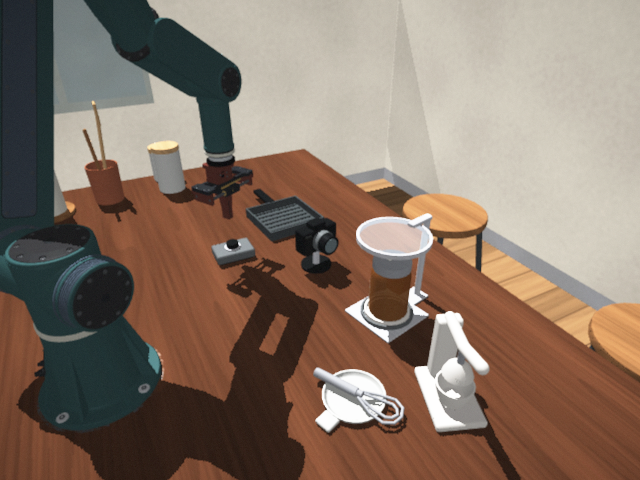

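```bash
python3 -m inch '.003 0 -.06 0;0 0 -.06 0;0 0 -.05 0;0 0 -.02 0;0 0 0 0;0 0 0 0'; python3 -m inch '0 0 -.009 0;0 0 0 0;0 0 0 0'
```

```text
time: 26.37
eef_pos: [0.3926, 0.3367, 0.0559]
ee_rot: [-1.574, -2.719, 0.001]
contact_force: [0.1, 0.8, -0.5]
grip_width: 0.006
time: 26.62
eef_pos: [0.3931, 0.3371, 0.053]
ee_rot: [1.573, 2.718, 0.002]
contact_force: [-0.6, 0.8, -0.3]
grip_width: 0.007
```

```bash
python3 -m inch '0 0 -.01 0;0 0 0 0'; python3 -m inch '0 0 -.005 0;0 0 0 0;0 0 0 0';python3 -m inch '0 0 -.005 0;0 0 0 0;0 0 0 0'
```

```text
time: 26.78
eef_pos: [0.393, 0.3371, 0.0484]
ee_rot: [1.573, 2.719, 0.002]
contact_force: [0.7, 0.6, 1.7]
grip_width: 0.001
time: 27.03
eef_pos: [0.393, 0.3371, 0.0464]
ee_rot: [1.574, 2.719, 0.001]
contact_force: [-0.2, 1.2, 2.6]
grip_width: 0.008
time: 27.28
eef_pos: [0.393, 0.3371, 0.0444]
ee_rot: [1.574, 2.719, 0.001]
contact_force: [0.7, 1.2, 3.6]
grip_width: 0.005
```

```bash
python3 -m inch '0 0 -.001 0;0 0 0 0;0 0 0 0;0 0 0 0;0 0 0 0;0 0 0 0;0 0 0 0;0 0 0 0;0 0 0 0;0 0 0 0;0 0 0 0;0 0 0 0'
```

```text
time: 28.28
eef_pos: [0.393, 0.3371, 0.0443]
ee_rot: [1.574, 2.719, 0.001]
contact_force: [0.3, -0.1, 7.1]
grip_width: 0.006
```

```bash
python3 -m inch '0 0 -.008 0;0 0 -.008 0;0 0 0 0;0 0 0 0'
```

```text
time: 28.62
eef_pos: [0.393, 0.3371, 0.0383]
ee_rot: [1.573, 2.719, 0.002]
contact_force: [-0.8, 0.0, 12.5]
grip_width: 0.012
```

Travel is about 11.9 mm, but I'll push slightly more to be sure, then let go.

```bash
python3 -m inch '0 0 -.002 0;0 0 0 0;0 0 0 0'; python3 -m inch '0 0 .03 0;0 0 .05 0;0 0 .08 0;0 0 .08 0;0 0 .08 0;0 0 0 0;0 0 0 0;0 0 0 0;0 0 0 0'
python3 tp.py qd
python3 - <<'E'
from h import *
snap('side','qds.png')
im=cv2.imread('pics/qds.png')
cv2.imwrite('pics/qd2.png',cv2.resize(im[190:440,190:500],None,fx=2.4,fy=2.4,interpolation=2))
E
```

```text
time: 28.87
eef_pos: [0.3931, 0.3372, 0.0382]
ee_rot: [1.573, 2.718, 0.002]
contact_force: [-2.0, -1.5, 19.2]
grip_width: 0.005
time: 29.62
eef_pos: [0.3912, 0.3358, 0.1629]
ee_rot: [-1.573, -2.718, 0.005]
contact_force: [-0.2, -0.9, 0.2]
grip_width: 0.006
[0.3912 0.3358 0.1629] [-0.2388 -0.9395  0.153 ] [-0.0252  0.0509  0.0225] [-0.4981  0.8671 -0.0002]
```

View pics/qd2.png

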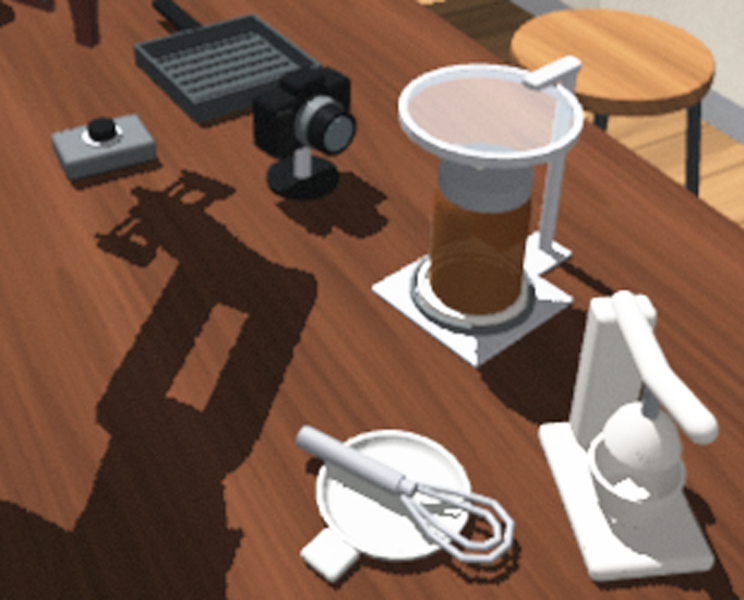

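View pics/qdc.png

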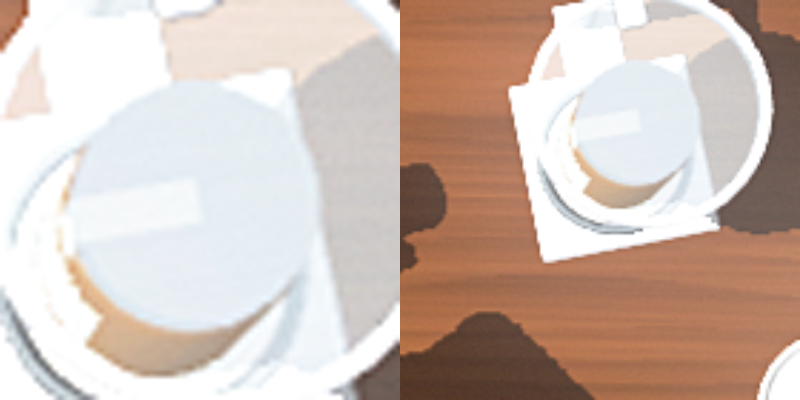

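Everything is in place: the button is up, the whisk lies on the dish, the label strip points at the lens and the arm is clear.

```bash
python3 -c "
from station import ctrl
print(ctrl.job_done())"
```

```text
the job is handed in; nothing more can be done
None
```

The shutter sequence is done and the job is handed in at about 30 s of the 72 s limit. All my checks agreed and none failed, but the system gave no verdict.

**Jar:** I did not turn it with a fingertip, as you asked. The moves can't tilt the tool, so a finger couldn't get under the light panel. I picked up the whisk first and rubbed the jar round with its tip in three strokes, pushing with up to about 10 N. The strip on the lid ended at about 170° in the top view, against about 169.6° for the lens direction. The limit is about 11°. The jar still stands on its turntable.

**Whisk:** it lies flat across the spoon rest, with its middle within about 1 to 2 cm of the dish's centre by the camera estimates.

**Shutter:**
- **Halfway:** I held the button there for just over a second, at about 5.7 mm of travel, with the force reaching 7 N.
- **Full press:** I then pressed it to the end, at about 11.8 mm, with 12 to 19 N.
- **After release:** the last picture shows the button back up and the arm clear.

**Left alone:** I saw no sign that the camera, light panel stand, squeezer or griddle pan moved or were touched. I judged this from the pictures and did not measure their positions again.

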